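Snap the ballast weight onto the sampler's eye

TASK

Pick up the steel ballast weight and push its snap hook onto the upright bar of the D-shaped eye on the water sampler until the spring gate has snapped shut behind the bar; the eye has slack in its guide and gives way at first. Then pull it gently back until the eye is drawn out to its stop and bears on the closed gate, and keep pulling with at least 4 N (aim for 7) for a second to prove it is caught; finally set it down flat on the bench, still hooked, and let go. Never load the eye hard (20 N is too much), do not drop the weight, and leave the jar, wash bottle and beaker where they stand.

Things in the scene. Friction and masses are not known exactly. Their poses are not given: they have to be found in the camera images.
- sinker: Loose plain steel ballast weight, 0.3 to 0.7 kg, 157 mm long: a bar 90 (x) x 26 (y) x 26 high, gripped across its width, with a rigid level snap hook on its +x end. Origin: centre of the bar's underside; x towards the hook's open end, z up. The hook is 10 mm round bar at z = 13: two prongs along +x, 26 mm clear between them (y = -12 to +14).
- mouth (a point): Middle of the hook's mouth, x = 110, y = 3, z = 13 mm in the weight's frame; it opens to +x. The mouth is 21 mm wide: y = -7.5 (rounded inward lip of the -y prong, which ends at x = 112) to +14 (the +y prong, ends at x = 105). An 8 mm bar entering straight along -x with its centre at y = 0 to +5 mm passes the gate freely.
- throat (a point): Weight's frame x = 66, y = 2, z = 13 mm: where the centre of the eye's bar should come when pushing in. The gate snaps shut behind an 8 mm bar once its centre has come to x = 72 or less; the bar hits the throat's end with its centre at about x = 54. Trapped and pulled back, it stops hard on the shut gate with its centre at x = 91.
- gate (a joint): Dark spring gate across the mouth: 6 mm rod, 27 mm long, hinged on the +y prong at x = 98, y = 16 mm, pointing to -y when shut. 0 rad = shut on its stop; grows as it swings inward (towards -x), to 1.4 at most. It cannot swing outward and springs shut by itself; a bar pushing it in meets about 2 N at first, up to 7 N when well open.
- sampler: Heavy caged white bottle sampler, immovable: 68 mm round base, 136 mm high, its axis at x = 134 mm; origin on the bench, roughly below the eye's upright bar; x towards the sampler's axis, z up. On its -x side a D-shaped eye of 8 mm round steel stands in the upright x-z plane, its upright bar nearest the robot. The weight is pushed on along +x.
- eye_bar (a point): Centre line of the eye's upright bar (8 mm), 40 mm above the bench; arms along the sampler's x at heights 75 and 5 mm. The eye slides along x in its guide with 30 mm of slack (under 1 N): pushed, it recedes to a stop before the gate yields, pulled it comes out to a stop; it starts anywhere between. Weight 0 to 45 mm up, x axes parallel: the prongs straddle the eye.
- jar: Bystander: white round jar with a red lid, 72 mm diameter, 100 mm high; origin under its centre.
- washbottle: Bystander: white wash bottle with yellow cap and spout, 64 mm diameter, 200 mm high; origin under its centre.
- beaker: Bystander: glass beaker, 72 mm diameter, 80 mm high; origin under its centre.
There are look-alikes about, which are no part of the job. Several things have the shape of the sinker; the one meant has the colours described above.

How it is judged:
On the way, in this order (a step that is already met when the one before it is completed fails the run):
1. the eye's upright bar is inside the hook and the gate has snapped shut behind it (x of eye_bar in the frame of sinker between 0.046 and 0.096 m and y of eye_bar in the frame of sinker between -0.016 and 0.018 m and value of joint gate below 0.12 rad), for 0.1 s.
2. tug test: the weight is pulled back with at least 4 N against the eye so that the eye's bar bears on the shut gate (all of step 1 and x of eye_bar in the frame of sinker above 0.084 m and contact force between sinker and sampler above 4 N), for 0.4 s.
At the end, for the whole second after the job is handed in: The weight lies flat on the bench (within 6 mm and 0.1 rad), released and at rest, the eye's bar inside its hook (bar centre x 46 to 96, y -16 to 18 mm in its frame), the gate shut (below 0.12 rad); jar, wash bottle and beaker upright, within 20 mm of their places (all of step 1 and height (world z) of sinker below 0.006 m and angle between sinker's own z axis and vertical below 0.1 rad and linear speed of sinker below 0.02 m/s and contact force between the fingers and sinker below 0.1 N and distance of each of jar, washbottle, beaker from where it was at the start of the episode below 0.02 m and angle between each of jar, washbottle, beaker's own z axis and vertical below 0.15 rad); the robot touches nothing.
It fails at once if the weight or its hook loads the sampler's eye with more than 20 N (contact force between sinker and sampler above 20 N).
It fails at once if the weight is dropped or thrown (faster than 0.35 m/s while the fingers do not touch it) (linear speed of sinker above 0.35 m/s and contact force between the fingers and sinker below 0.1 N).
It fails at once if the jar, wash bottle or beaker is pushed more than 20 mm or tipped (distance of any of jar, washbottle, beaker from where it was at the start of the episode above 0.02 m or angle between any of jar, washbottle, beaker's own z axis and vertical above 0.3 rad).
It also fails if it takes over 61 s, if anything falls off the work surface, if the arm or the gripper's body presses on something with over 40 N, if the wrist force passes 120 N, or if a joint passes its speed limit or range.

ROBOT

A 6-joint arm with a two-finger parallel gripper is mounted at the origin on the work surface. World frame = base frame: x ahead of the robot, y to its left, z up, the work surface at z = 0. Lengths are in m, angles in rad, forces in N, time in s.
With the tool pointing down it reaches from about 0.3 to 0.775 m from the base axis. Payload 14.6 kg.
Tool frame: the origin (TCP) lies at the very end of the fingers, on their centre line; the grasp point (between the pads) lies 19 mm behind it; z points along the fingers, x is the direction in which the jaws open and shut, and the axes are right-handed (so a half turn about z gives the same grasp; the last joint's range is limited). The gripper opens to 94 mm and grips with 3 to 60 N. Pads are 16 mm wide; open, the fingers measure 119 mm over their backs; the gripper's body (75 mm by 177 mm) begins 78 mm behind the grasp point.
Start: joints at [-1.35, 0.3, 1.521, -0, 1.321, -0.067], TCP at [0.156, -0.527, 0.205] pointing down, gripper open.
Joint ranges: [-3.03, 3.03], [-0.79, 2.21], [0.23, 2.52], [-1.04, 4.18], [0, 3.07], [-2.55, 2.55]. Speed limits (rad/s): [2.22, 2.22, 2.57, 3.14, 3.14, 3.14].

INTERFACE

Orientations are given as [roll, pitch, yaw] about the fixed x, y, z axes, in that order (R = Rz(yaw) Ry(pitch) Rx(roll)).
In Python, from station import ctrl gives the robot as it stands.
- The arm moves only by the shell command python3 -m inch 'ROWS' [FORCE]. ROWS is JSON, one flat list of numbers, 7 for each row, row after row: the shift along the tool's x, y, z in cm, then the turn, a rotation vector about the tool's x, y, z in rad, then the opening, from 0 (shut) to 1 (fully open). In form: [tx, ty, tz, wx, wy, wz, claw, tx, ty, tz, wx, wy, wz, claw, ...]. A call has 1 to 20 rows; each row shifts and turns the commanded pose from where the row before left it, along the tool's axes as they then stand; what a row does not reach is not made up. A row lasts 1/8 s, in which the tool goes at most 62.5 mm and 10.7 degrees, less where a joint would pass 70% of its speed; a pose out of reach is approached as far as the arm can. A call is refused whole if a number of a shift passes 6.25 or a number of a turn 0.188, either way. A call with a gripper value outside its range is refused whole. The fingers move at their own pace and stop on an object; FORCE is the grip in N (left out, the last holds). Time passes only in rows, so rows that do not move let the fingers close. It gives the time, the measured TCP pose, the force and the opening at its end, in the units of the state.
- ctrl.get_obs(): the state, without advancing time (a new reading comes with each control period).
- ctrl.camera(name): name is "scene" or "top" or "wrist"; returns (picture, depth): 480x640x3 uint8, red, green, blue; 480x640 float32, m along the optical axis (not along the pixel's ray), 0 where there is no reading.
- ctrl.camera_params(name): a dict with "vertical_fov" (degrees; the focal length in pixels is half the picture's height over the tangent of half this angle, whatever the lens; pixels are square), "cx", "cy" (the principal point, pixels), "camera_from_world" (4x4, takes a point from world to camera coordinates); the wrist camera has in their place "mount" (4x4, takes a point from camera to tool coordinates, whose origin is the TCP and whose axes are the tool frame's). Camera axes: x right, y down, z forward; pixel columns grow to the right and rows downward; lengths in m; the calibration is good to about 2 mm. The wrist camera is an equidistant fisheye: a pixel r from the principal point sees the ray r / f radians off the axis. A picture is of the moment at which its call begins: read the wrist's pose just before it. camera_params takes no time and is no camera call.
- ctrl.hand_in(): hands the job in, once; it reports no verdict.
Trained networks look in the newest picture that a camera, given by its name, has taken for a name from the list of things; names that differ only in an ending like _2 or _b are one class to them, and where a whole thing is asked for, a point or a joint stands for the part that bears it (a point fixed in the world has none). Each returns a list of dicts, best first, with "score" (0 to 1); they miss things now and then, are a little off and sometimes report something else, mostly with a low value. They report only what shows in the picture. A call takes as long as a camera call. They do not tell look-alikes from the thing itself.
- ctrl.spot_in(camera, label): "bbox" ([centre column, centre row, width, height] in pixels, round what is visible of it).
- ctrl.place_of(camera, label): "centre" ([column, row] in pixels: a listed point, or the origin of a listed thing).
The state is a dict: "time_s": time; "qpos": joint angles; "joint_vel": joint speeds; "tau": joint torques, N m; "ee_pos": TCP position; "eef_rot": TCP orientation; "force": force on the tool from outside, world axes, zero at the start; "moment": the same for the moment, N m; "grip_width": finger opening in m.
Only numpy, scipy, OpenCV 4.12 (cv2) and the standard library are available. Lean on these libraries where they do the work, as an engineer would, in place of code of your own. Each camera call takes 0.05 s, during which the arm holds its last target. There are 200 camera calls.

## Working session

There is one attempt and no reset: what is moved stays moved. The work goes in short steps, Python scripts to look and compute and a shell command to move; the robot and the scene stay as the last step left them, time stands still between calls to the robot, and variables do not carry over. Pictures are saved under pics/ and viewed, about 8 in all and at most 12, crops included, and the job is handed in when it is done.

```bash
mkdir -p pics; ls
cat > h.py <<'E'
import numpy as np, cv2
from station import ctrl
from scipy.spatial.transform import Rotation as R
def cam(n):
    p=ctrl.camera_params(n); im,d=ctrl.camera(n); return im,d,p
def world(p,d,u,v,z=None):
    f=240/np.tan(np.radians(p["vertical_fov"])/2)
    r=np.array([(u-p["cx"])/f,(v-p["cy"])/f,1.])
    T=np.linalg.inv(np.array(p["camera_from_world"]))
    if z is None: return T[:3,:3]@(r*d[int(round(v)),int(round(u))])+T[:3,3]
    w=T[:3,:3]@r; return T[:3,3]+w*(z-T[2,3])/w[2]
E
python3 - <<'E'
from h import *
for n in("top","scene"):
    im,d,p=cam(n); cv2.imwrite(f"pics/{n}1.png",im[...,::-1])
    np.savez(f"{n}.npz",d=d,im=im)
    print(n,p["vertical_fov"],np.round(p["camera_from_world"],3).tolist())
    for l in("sinker","mouth","throat","eye_bar","sampler","jar","washbottle","beaker"):
        print(l,[(np.round(q["centre"]).tolist(),round(q["score"],2),np.round(world(p,d,*q["centre"],z={"mouth":.013,"throat":.013,"eye_bar":.04}.get(l,0)),3).tolist()) for q in ctrl.place_of(n,l)][:5])
print(ctrl.get_obs())
E
```

```text
pics
top 44.11474300797185 [[-0.015, -1.0, 0.002, 0.0], [-0.991, 0.015, -0.133, 0.645], [0.133, -0.003, -0.991, 1.744], [0.0, 0.0, 0.0, 1.0]]
sinker [([266.0, 303.0], 0.88, [0.447, 0.156, 0.0]), ([272.0, 251.0], 0.68, [0.608, 0.135, 0.0]), ([261.0, 174.0], 0.6, [0.849, 0.168, 0.0])]
mouth [([253.0, 228.0], 0.74, [0.678, 0.193, 0.013]), ([302.0, 302.0], 0.74, [0.448, 0.046, 0.013]), ([190.0, 278.0], 0.74, [0.528, 0.382, 0.013]), ([247.0, 203.0], 0.74, [0.755, 0.211, 0.013])]
throat [([286.0, 304.0], 0.94, [0.444, 0.094, 0.013]), ([252.0, 192.0], 0.86, [0.79, 0.194, 0.013]), ([260.0, 232.0], 0.73, [0.664, 0.172, 0.013]), ([200.0, 270.0], 0.64, [0.552, 0.352, 0.013])]
eye_bar []
sampler [([389.0, 259.0], 0.6, [0.578, -0.225, 0.0])]
jar [([319.0, 192.0], 0.86, [0.79, -0.011, 0.0])]
washbottle [([468.0, 306.0], 0.85, [0.43, -0.46, 0.0])]
beaker [([149.0, 269.0], 0.58, [0.557, 0.512, 0.0]), ([259.0, 234.0], 0.31, [0.661, 0.175, 0.0])]
scene 47.887421561766416 [[0.864, 0.504, 0.006, -0.57], [0.423, -0.717, -0.554, -0.245], [-0.275, 0.481, -0.833, 1.756], [0.0, 0.0, 0.0, 1.0]]
sinker [([282.
[... 898 characters left out ...]
.72, [0.556, 0.506, 0.0])]
{'time_s': 0.9, 'qpos': array([-1.34959714e+00,  2.99899122e-01,  1.52102116e+00, -4.38410283e-06,
        1.32069556e+00, -6.66423056e-02]), 'joint_vel': array([-1.36626449e-05, -9.05485264e-04,  9.12320332e-04,  1.55063869e-03,
        1.19303401e-03, -1.89310532e-03]), 'tau': array([ 8.37724183e-04, -5.31652343e+01, -3.52914870e+01,  7.08840438e-02,
        2.13179318e-02,  4.25812857e-05]), 'ee_pos': array([ 0.15610566, -0.52736299,  0.2054371 ]), 'eef_rot': array([ 3.14158996e+00,  2.34259257e-05, -1.28295375e+00]), 'force': array([0.50052007, 0.24171432, 0.95977811]), 'moment': array([-0.00568302,  0.00062425, -0.04513419]), 'grip_width': 0.09419360630913974}
```

Run:
```python
import numpy as np,cv2
a=np.load("top.npz")["im"][...,::-1];b=np.load("scene.npz")["im"][...,::-1]
o=np.vstack([cv2.resize(a[150:340,120:500],(760,380),interpolation=3)[:, :],])
c=cv2.resize(b[110:370,120:440],(739,600),interpolation=3)
cv2.imwrite("pics/a.png",o);cv2.imwrite("pics/b.png",c)
```

```text
(no output)
```

View pics/a.png

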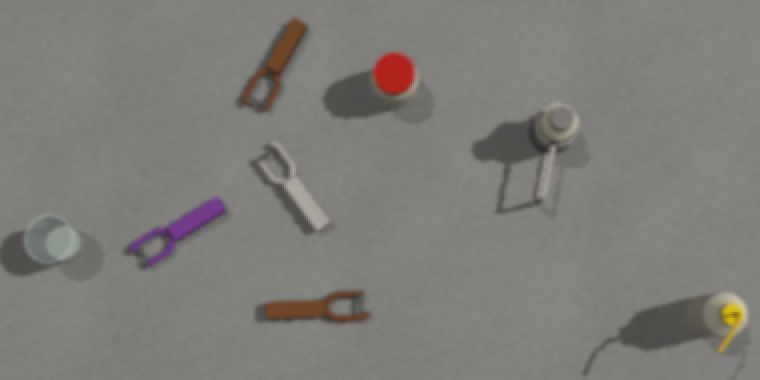

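View pics/b.png

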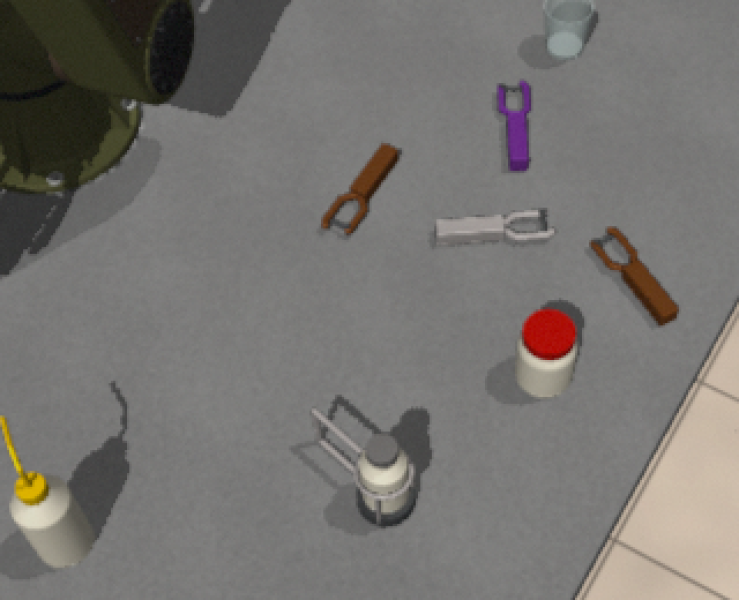

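The grey steel weight is the one at px (272,250) in the top view, with its hook towards (253,228). The brown and purple ones are decoys. The sampler eye is at about px (391,248), and the sampler stands towards px (400,209). I'll move to a point where the wrist camera can see both.

```bash
python3 -m inch '[-2.9,-3.6,-1.2,0,0,0,1,-2.9,-3.6,-1.2,0,0,0,1,-2.9,-3.6,-1.2,0,0,0,1,-2.9,-3.6,-1.2,0,0,0,1,-2.9,-3.6,-1.2,0,0,0,1,-2.9,-3.6,-1.2,0,0,0,1,-2.9,-3.6,-1.2,0,0,0,1,-2.9,-3.6,-1.2,0,0,0,1,-2.9,-3.6,-1.2,0,0,0,1,-2.9,-3.6,-1.2,0,0,0,1,0,0,0,0,0,0,1,0,0,0,0,0,0,1]' 40
cat >> h.py <<'E'
def wcam():
    o=ctrl.get_obs(); p=ctrl.camera_params("wrist"); im,d=ctrl.camera("wrist")
    T=np.eye(4);T[:3,:3]=R.from_euler("xyz",o["eef_rot"]).as_matrix();T[:3,3]=o["ee_pos"]
    p["T"]=T@np.array(p["mount"]); return im,d,p,o
def wray(p,u,v):
    f=240/np.tan(np.radians(p["vertical_fov"])/2)
    a=np.array([u-p["cx"],v-p["cy"]]);r=np.hypot(*a);th=r/f
    return p["T"][:3,:3]@np.array([*(a/max(r,1e-9)*np.sin(th)),np.cos(th)])
def wpt(p,u,v,z):
    w=wray(p,u,v);t=p["T"][:3,3]; return t+w*(z-t[2])/w[2]
def wproj(p,P):
    f=240/np.tan(np.radians(p["vertical_fov"])/2)
    c=np.linalg.inv(p["T"])@np.append(P,1);r=np.hypot(c[0],c[1]);th=np.arctan2(r,c[2])
    return np.array([p["cx"],p["cy"]])+f*th*c[:2]/r
def nets(p,labs):
    for l in labs:
        z={"mouth":.013,"throat":.013,"eye_bar":.04}.get(l,0)
        print(l,[(np.round(q["centre"]).tolist(),round(q["score"],2),np.round(wpt(p,*q["centre"],z),4).tolist()) for q in ctrl.place_of("wrist",l)][:5])
E
python3 - <<'E'
from h import *
im,d,p,o=wcam(); cv2.imwrite("pics/w1.png",im[...,::-1])
print(p["vertical_fov"],p["cx"],p["cy"],np.round(p["mount"],3).tolist(),o["ee_pos"],o["eef_rot"],o["time_s"],o["force"])
nets(p,["sinker","mouth","throat","eye_bar","sampler"])
E
```

```text
time_s: 2.4
ee_pos: [0.4187, -0.1473, 0.3252]
eef_rot: [3.141, 0.0, -1.283]
force: [-0.1, -0.3, -0.1]
grip_width: 0.0943
65.70646984690485 315.0971913860373 244.21226185854422 [[1.0, 0.0, -0.001, 0.002], [0.0, 0.962, 0.274, -0.08], [0.001, -0.274, 0.962, -0.177], [0.0, 0.0, 0.0, 1.0]] [ 0.4187235  -0.14733209  0.32519152] [ 3.14114078e+00  9.66250150e-05 -1.28263741e+00] 2.4 [-0.07874033 -0.27462957 -0.07907506]
sinker [([166.0, 25.0], 0.76, [0.6076, 0.1279, 0.0]), ([126.0, 130.0], 0.68, [0.4459, 0.1462, 0.0]), ([72.0, 31.0], 0.62, [0.5839, 0.2978, 0.0])]
mouth [([191.0, 143.0], 0.87, [0.4509, 0.0361, 0.013]), ([21.0, 63.0], 0.6, [0.5219, 0.3861, 0.013])]
throat [([164.0, 134.0], 0.89, [0.4542, 0.078, 0.013]), ([37.0, 47.0], 0.59, [0.5501, 0.3569, 0.013])]
eye_bar [([410.0, 85.0], 0.92, [0.6013, -0.2184, 0.04])]
sampler [([399.0, 102.0], 0.85, [0.5812, -0.2178, 0.0])]
```

View pics/w1.png

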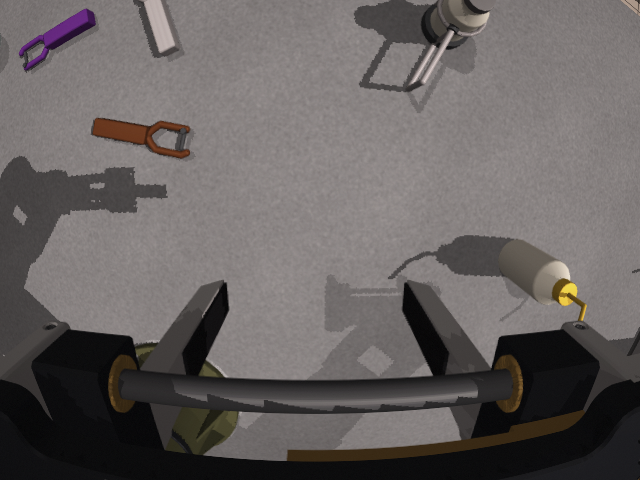

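```bash
python3 -m inch '[-3.6,-3.95,2.4,0,0,0,1,-3.6,-3.95,2.4,0,0,0,1,-3.6,-3.95,2.4,0,0,0,1,-3.6,-3.95,2.4,0,0,0,1,-3.6,-3.95,2.4,0,0,0,1,-3.6,-3.95,2.4,0,0,0,1,0,0,0,0,0,-0.155,1,0,0,0,0,0,-0.155,1,0,0,0,0,0,0,1,0,0,0,0,0,0,1]'
python3 - <<'E'
from h import *
im,d,p,o=wcam(); cv2.imwrite("pics/w2.png",im[...,::-1]); np.savez("w2.npz",im=im,d=d)
print(o["ee_pos"],o["eef_rot"])
nets(p,["sinker","mouth","throat","gate"])
# grey top face: use depth -> world points between z 15..35mm
ys,xs=np.mgrid[0:480:2,0:640:2];P=[]
f=240/np.tan(np.radians(p["vertical_fov"])/2)
for v,u in zip(ys.ravel(),xs.ravel()):
    if v>330 or d[v,u]<=0: continue
    w=wray(p,u,v);c=p["T"][:3,2]; t=d[v,u]/(w@c); P.append([*(p["T"][:3,3]+w*t),u,v])
P=np.array(P); m=(P[:,2]>.02)&(P[:,2]<.032)&(np.hypot(P[:,0]-.6,P[:,1]-.14)<.08)
Q=P[m]; print(len(Q),np.median(Q[:,2]))
r=cv2.minAreaRect((Q[:,:2]*1000).astype(np.float32)); print(r); print(cv2.boxPoints(r))
E
```

```text
time_s: 3.95
ee_pos: [0.585, 0.1269, 0.1815]
eef_rot: [-3.141, -0.0, -0.977]
force: [-0.1, -0.5, 0.5]
grip_width: 0.094
[0.58497537 0.12694449 0.18152596] [-3.14147084e+00 -2.94800824e-05 -9.76935225e-01]
sinker [([229.0, 315.0], 0.97, [0.4469, 0.1465, 0.0]), ([324.0, 203.0], 0.65, [0.6066, 0.1298, 0.0]), ([172.0, 130.0], 0.61, [0.5855, 0.2979, 0.0]), ([525.0, 136.0], 0.52, [0.7911, -0.0045, 0.0])]
mouth [([313.0, 93.0], 0.94, [0.6877, 0.1973, 0.013]), ([315.0, 366.0], 0.75, [0.4529, 0.0367, 0.013]), ([78.0, 140.0], 0.55, [0.5244, 0.3889, 0.013]), ([341.0, 28.0], 0.55, [0.7554, 0.2121, 0.013])]
throat [([381.0, 12.0], 0.94, [0.7921, 0.1907, 0.013]), ([282.0, 347.0], 0.73, [0.4543, 0.0806, 0.013])]Traceback (most recent call last):
  File "<stdin>", line 4, in <module>
  File "h.py", line 29, in nets
    print(l,[(np.round(q["centre"]).tolist(),round(q["score"],2),np.round(wpt(p,*q["centre"],z),4).tolist()) for q in ctrl.place_of("wrist",l)][:5])
                                                                                                                      ~~~~~~~~~~~~~^^^^^^^^^^^
ValueError: it knows: beaker, eye_bar, jar, mouth, sampler, sinker, throat, washbottle
```

View pics/w2.png

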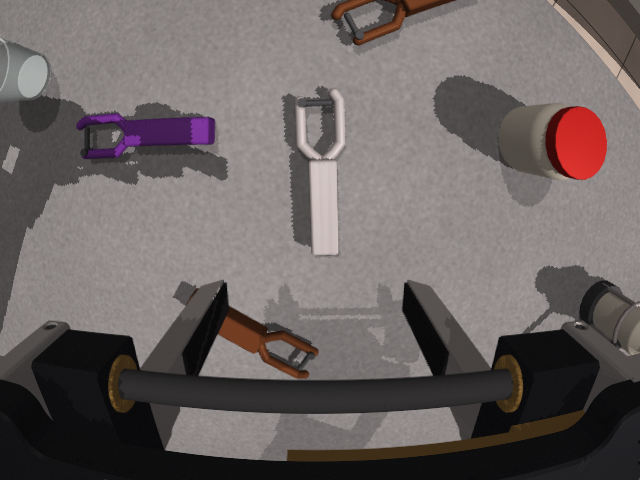

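Run:
```python
from h import *
z=np.load("w2.npz"); im,d=z["im"],z["d"]
o=ctrl.get_obs();p=ctrl.camera_params("wrist");T=np.eye(4);T[:3,:3]=R.from_euler("xyz",o["eef_rot"]).as_matrix();T[:3,3]=o["ee_pos"];p["T"]=T@np.array(p["mount"])
hsv=cv2.cvtColor(im,cv2.COLOR_RGB2HSV)
m=np.zeros((480,640),bool);m[163:254,295:355]=1
m&=(im.min(2)>165)
P=np.array([wpt(p,u,v,.026)[:2] for v,u in zip(*np.nonzero(m))])*1000
r=cv2.minAreaRect(P.astype(np.float32));b=cv2.boxPoints(r);print(len(P),r)
for q in [(310,160),(336,160),(338,254),(313,255)]:print(np.round(wpt(p,*q,.026)*1000,1))
A=np.mean([wpt(p,*q,.026) for q in [(310,160),(336,160)]],0);B=np.mean([wpt(p,*q,.026) for q in [(338,254),(313,255)]],0)
print("yaw",np.arctan2(*(A-B)[1::-1]),"len",np.linalg.norm(A-B),"ctr",(A+B)/2)
for q in [(300,100),(341,93)]:print("prong",wpt(p,*q,.015))
```

```text
2290 ((605.4871215820312, 129.33108520507812), (84.46585083007812, 22.91680335998535), 35.935184478759766)
[635.1 165.1  26. ]
[648.1 146.   26. ]
[577.4  94.5  26. ]
[563.4 113.4  26. ]
yaw 0.6273039045741177 len 0.08800597112355317 ctr [0.60597617 0.12973355 0.026     ]
prong [0.67560015 0.20371667 0.015     ]
prong [0.702085   0.17665434 0.015     ]
```

The grey weight lies flat with its hook pointing up in the image. The bar corners are at (310,160), (336,160), (338,254) and (313,255), and the longer −y prong is on the right as expected. I'll descend and grip.

```bash
python3 -m inch '[0.5,-1.0,0,0,0,-0.033,1,0.5,-0.9,2,0,0,0,1,0,0,4,0,0,0,1,0,0,4,0,0,0,1,0,0,4,0,0,0,1,0,0,2,0,0,0,1,0,0,1,0,0,0,1,0,0,0.5,0,0,0,1,0,0,0,0,0,0,1,0,0,0,0,0,0,0,0,0,0,0,0,0,0,0,0,0,0,0,0,0,0,0,0,0,0,0,0,0,0,0,0,0,0,0]' 50; python3 -m inch '[0,0,0,0,0,0,0,0,0,0,0,0,0,0,0,0,-1,0,0,0,0,0,0,-2,0,0,0,0,0,0,-4,0,0,0,0,0,0,-4,0,0,0,0,0,0,-4,0,0,0,0,0,0,0,0,0,0,0]'
```

```text
time_s: 5.9
ee_pos: [0.6062, 0.13, 0.0065]
eef_rot: [3.142, -0.0, -0.94]
force: [0.2, -0.4, -0.4]
grip_width: 0.0474
time_s: 6.9
ee_pos: [0.6075, 0.1302, 0.1605]
eef_rot: [-3.136, -0.003, -0.94]
force: [0.2, -0.5, -5.1]
grip_width: 0.0261
```

Run:
```python
from h import *
p=ctrl.camera_params("top")
A=world(p,None,400.5,209,.136);B=world(p,None,390.5,248.5,.079);print(A,B,np.arctan2(*(A-B)[1::-1]))
```

```text
[ 0.70851317 -0.24514715  0.136     ] [ 0.60096659 -0.21993515  0.079     ] -0.2302704290270509
```

```bash
python3 -m inch '[1.8,4.87,0,0,0,0,0,1.8,4.87,0,0,0,0,0,1.8,4.87,0,0,0,0,0,1.8,4.87,0,0,0,0,0,1.8,4.87,0,0,0,0,0,1.8,4.87,0,0,0,0,0,1.8,4.87,0,0,0,0,0,0,0,0,0,0,0.172,0,0,0,0,0,0,0.172,0,0,0,0,0,0,0.172,0,0,0,0,0,0,0.172,0,0,0,0,0,0,0.172,0,0,0,0,0,0,0,0,0,0,0,0,0,0,0]'
python3 - <<'E'
from h import *
im,d,p,o=wcam(); cv2.imwrite("pics/w3.png",cv2.resize(im[0:330,200:520][...,::-1],(582,600),interpolation=3)); np.savez("w3.npz",im=im,d=d,T=p["T"])
print(o["ee_pos"],o["eef_rot"])
nets(p,["sampler","eye_bar","mouth","throat"])
E
```

```text
time_s: 8.65
ee_pos: [0.4049, -0.1726, 0.1559]
eef_rot: [3.141, 0.0, -1.796]
force: [-0.4, -0.5, -5.0]
grip_width: 0.0253
[ 0.40492482 -0.17261932  0.15591612] [ 3.14068151e+00  2.48903628e-04 -1.79614206e+00]
sampler []
eye_bar []
mouth [([101.0, 236.0], 0.57, [0.4513, 0.0369, 0.013])]
throat [([72.0, 245.0], 0.7, [0.4504, 0.0779, 0.013])]
```

View pics/w3.png

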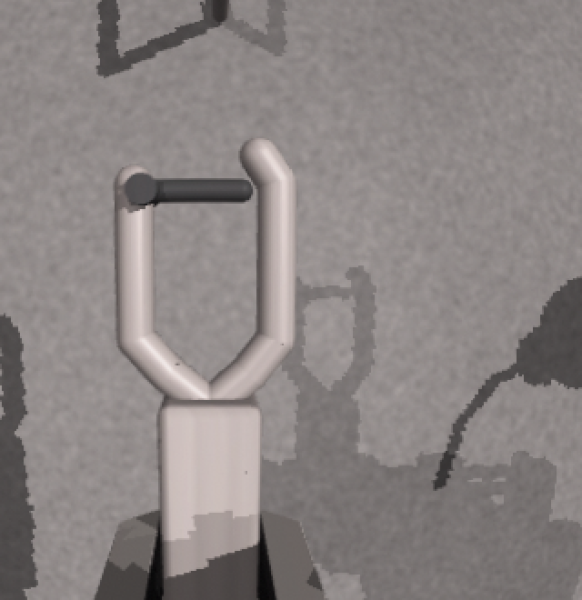

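```bash
python3 -m inch '[0,4,-3,0,0,0,0,0,4,-3,0,0,0,0,0,0,0,0,0,0,0,0,0,0,0,0,0,0]'
python3 - <<'E'
from h import *
q=np.load("w3.npz");p=ctrl.camera_params("wrist");p["T"]=q["T"]
tw=lambda P:np.round(R.from_euler("xyz",[3.14068,0,-1.79614]).inv().apply(P-np.array([.40492,-.17262,.15592]))*1000,1)
for n,u,v,z in[("barL",162,405,.0260),("barR",260,405,.026),("pL",116,250,.013),("pL'",153,250,.013),("pR",257,250,.013),("pR'",295,250,.013),("tipR",258,138,.013),("tipL",130,165,.013),("pL low",118,330,.013),("pR'low",294,330,.013)]:
    print(n,tw(wpt(p,200+u/1.81875,v/1.81818,.1494+z)))
im,d,p,o=wcam(); cv2.imwrite("pics/w4.png",cv2.resize(im[0:240,200:520][...,::-1],(800,600),interpolation=3)); np.savez("w4.npz",im=im,d=d,T=p["T"])
print(o["ee_pos"],o["eef_rot"],o["time_s"])
nets(p,["sampler","eye_bar","mouth","throat"])
E
```

```text
time_s: 9.4
ee_pos: [0.3276, -0.1547, 0.2162]
eef_rot: [-3.141, -0.0, -1.8]
force: [0.7, 0.1, -5.4]
grip_width: 0.0253
barL [-10.2 -45.6 -19.5]
barR [ 13.3 -45.6 -19.5]
pL [-22.3 -82.8  -6.6]
pL' [-12.9 -82.6  -6.6]
pR [ 13.  -82.5  -6.6]
pR' [ 22.6 -82.7  -6.6]
tipR [  13.2 -111.2   -6.6]
tipL [ -18.6 -104.4   -6.6]
pL low [-22.1 -62.3  -6.5]
pR'low [ 22.7 -62.3  -6.5]
[ 0.3275806  -0.15468713  0.21624346] [-3.14117696e+00 -6.63700905e-05 -1.79972468e+00] 9.4
sampler []
eye_bar [([318.0, 292.0], 0.55, [0.257, -0.1428, 0.04])]
mouth [([121.0, 154.0], 0.92, [0.4517, 0.038, 0.013])]
throat [([94.0, 166.0], 0.6, [0.4499, 0.0786, 0.013])]
```

View pics/w4.png

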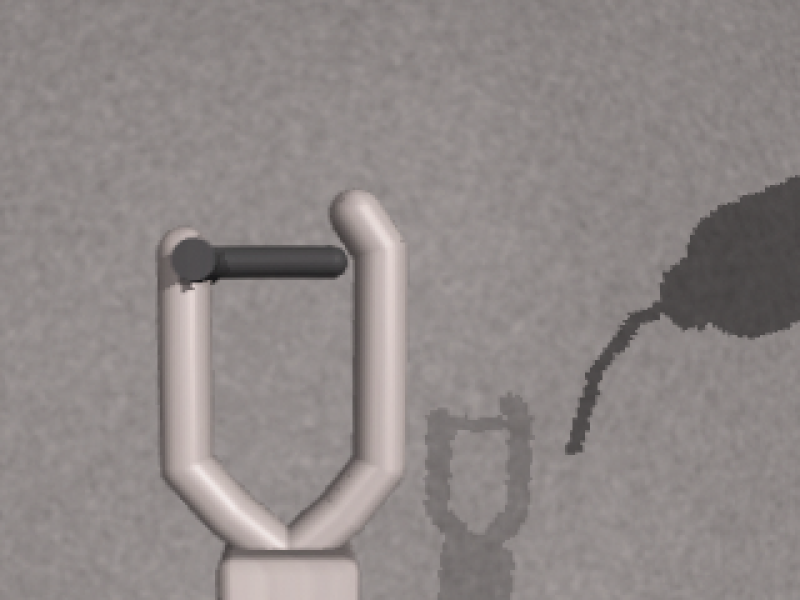

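```bash
python3 -m inch '[0,-3.5,-4.5,0,0,0,0,0,-3.5,-4.5,0,0,0,0,0,-3.5,-4.5,0,0,0,0,0,0,0,0,0,0,0,0,0,0,0,0,0,0]'
python3 - <<'E'
from h import *
im,d,p,o=wcam(); cv2.imwrite("pics/w5.png",cv2.resize(im[0:150,240:440][...,::-1],(800,600),interpolation=3)); np.savez("w5.npz",im=im,d=d,T=p["T"])
print(o["ee_pos"],o["eef_rot"],o["time_s"])
nets(p,["sampler","eye_bar"])
E
```

```text
time_s: 10.28
ee_pos: [0.4292, -0.1783, 0.3498]
eef_rot: [3.139, 0.001, -1.8]
force: [-0.2, 0.3, -5.9]
grip_width: 0.0259
[ 0.42921574 -0.17827952  0.34979542] [ 3.13878944e+00  6.24733638e-04 -1.79983541e+00] 10.275
sampler [([318.0, 64.0], 0.27, [0.6128, -0.2258, 0.0])]
eye_bar [([318.0, 65.0], 0.98, [0.6038, -0.2235, 0.04])]
```

View pics/w5.png

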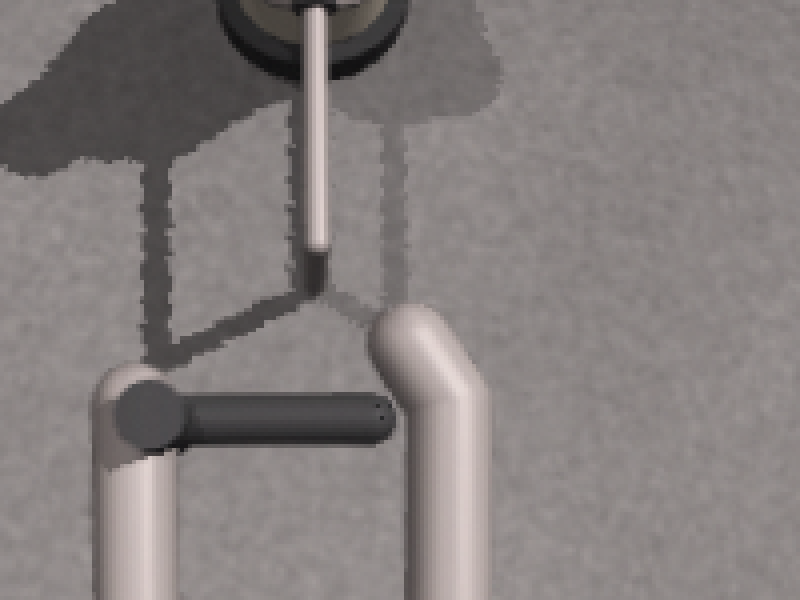

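Run:
```python
from h import *
q=np.load("w5.npz");p=ctrl.camera_params("wrist");p["T"]=q["T"];o=ctrl.get_obs()
t0=o["ee_pos"]; Rz=R.from_euler("xyz",[np.pi,0,o["eef_rot"][2]])
f=lambda u,v,z:(lambda P:(np.round(P*1000,1),np.round(Rz.inv().apply(P-t0)*1000,1)))(wpt(p,240+u/4,v/4,z))
for n,a in[("arm far",(315,30,.079)),("arm near",(317,225,.079)),("top corner edge",(317,252,.075)),("bottom edge",(315,296,.003)),("base L",(217,10,.0)),("base R",(409,10,.0)),("base near",(315,80,.0)),("tipR",(400,305,.35-.0065+.013)),("pRin",(407,500,.3565)),("pLin",(177,500,.3565))]: print(n,*f(*a))
```

```text
arm far [ 669.5 -239.5   79. ] [   4.9 -248.2  271.4]
arm near [ 607.  -225.4   79. ] [   5.5 -184.1  271.4]
top corner edge [ 599.5 -223.7   75. ] [   5.5 -176.4  275.4]
bottom edge [ 598.5 -223.5    3. ] [   5.5 -175.4  347.4]
base L [ 714.1 -214.9    0. ] [ -29.2 -286.1  350.4]
base R [ 698.9 -281.2    0. ] [  38.9 -286.3  350.4]
base near [ 678.6 -242.2    0. ] [   5.5 -257.6  350.4]
tipR [ 534.5 -215.5  356.5] [  12.3 -111.3   -6.1]
pRin [ 512.2 -211.2  356.5] [ 13.1 -88.6  -6.1]
pLin [ 518.2 -185.9  356.5] [-12.9 -88.6  -6.1]
```

```bash
python3 -m inch '[0.35,0,5.5,0,0,0,0,0.35,0,5.5,0,0,0,0,0,0,5.5,0,0,0,0,0,0,5.5,0,0,0,0,0,0,5.5,0,0,0,0,0,0,3,0,0,0,0,0,-1,1.5,0,0,0,0,0,-1.5,0.5,0,0,0,0,0,0,0,0,0,0,0,0,0,0,0,0,0,0]'
python3 - <<'E'
from h import *
im,d,p,o=wcam(); cv2.imwrite("pics/w6.png",cv2.resize(im[0:225,200:440][...,::-1],(640,600),interpolation=3)); np.savez("w6.npz",im=im,d=d,T=p["T"])
print(o["ee_pos"],o["eef_rot"],o["time_s"],o["force"])
nets(p,["eye_bar"])
E
```

```text
time_s: 11.68
ee_pos: [0.4517, -0.1908, 0.0265]
eef_rot: [3.141, 0.0, -1.8]
force: [-0.7, 0.0, -3.7]
grip_width: 0.0258
[ 0.45171242 -0.19078688  0.02652292] [ 3.14125191e+00  7.26181445e-05 -1.80011536e+00] 11.675 [-0.74044422  0.01088402 -3.68797644]
eye_bar []
```

View pics/w6.png

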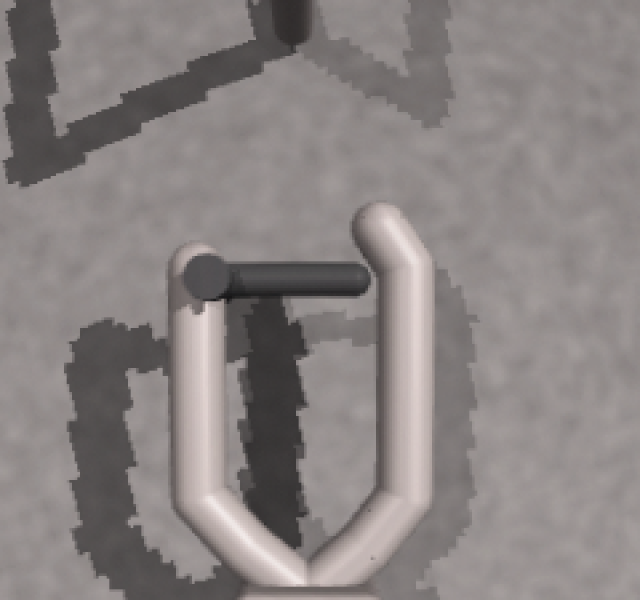

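Run:
```python
from h import *
q=np.load("w6.npz");p=ctrl.camera_params("wrist");p["T"]=q["T"];o=ctrl.get_obs()
t0=o["ee_pos"]; Rz=R.from_euler("xyz",[np.pi,0,o["eef_rot"][2]])
f=lambda u,v,z:np.round(Rz.inv().apply(wpt(p,200+u/2.6667,v/2.6667,z)-t0)*1000,1)
zz=t0[2]-.0065+.013
for n,a in[("bar bottom end",(292.5,46,.002)),("bar r10 z.02",(292.5,8,.015)),("barL",(273,10,.012)),("barR",(312,10,.012)),("pRin",(378,350,zz)),("pLin",(224,350,zz)),("lip",(352,235,zz)),("tipR",(378,200,zz))]: print(n,f(*a))
```

```text
bar bottom end [  -1.8 -150.4   24.7]
bar r10 z.02 [  -1.7 -154.1   11.7]
barL [  -5.5 -154.9   14.7]
barR [   2.1 -154.8   14.7]
pRin [ 13.2 -85.2  -6.5]
pLin [-13.  -85.2  -6.5]
lip [   8.7 -105.1   -6.5]
tipR [  13.1 -111.4   -6.5]
```

Bar centre is at y ≈ 2.8 mm in the weight's frame, which is inside the free window. Now I'll advance, watching the force.

```bash
python3 -m inch '[0,-1.5,0,0,0,0,0,0,-1.5,0,0,0,0,0,0,-1.5,0,0,0,0,0,0,0,0,0,0,0,0]'
for i in 1; do python3 -m inch '[0,-0.4,0,0,0,0,0,0,-0.4,0,0,0,0,0,0,-0.4,0,0,0,0,0,0,0,0,0,0,0,0]'; done
```

```text
time_s: 12.28
ee_pos: [0.4963, -0.2012, 0.0266]
eef_rot: [-3.141, -0.0, -1.8]
force: [-0.4, 0.7, -5.7]
grip_width: 0.0255
time_s: 12.78
ee_pos: [0.508, -0.2039, 0.0264]
eef_rot: [-3.141, -0.0, -1.8]
force: [0.6, 0.5, -4.8]
grip_width: 0.0258
```

```bash
python3 -m inch '[0,-0.4,0,0,0,0,0,0,-0.4,0,0,0,0,0,0,0,0,0,0,0,0]'; python3 -m inch '[0,-0.4,0,0,0,0,0,0,-0.4,0,0,0,0,0,0,0,0,0,0,0,0]'
```

```text
time_s: 13.15
ee_pos: [0.516, -0.2058, 0.0264]
eef_rot: [-3.141, -0.0, -1.8]
force: [-0.3, -0.2, -5.7]
grip_width: 0.0256
time_s: 13.52
ee_pos: [0.5235, -0.2075, 0.0263]
eef_rot: [3.141, 0.0, -1.8]
force: [-1.6, 1.1, -4.7]
grip_width: 0.0255
```

```bash
python3 -m inch '[0,-0.4,0,0,0,0,0,0,-0.4,0,0,0,0,0,0,0,0,0,0,0,0]'; python3 -m inch '[0,-0.3,0,0,0,0,0,0,-0.3,0,0,0,0,0,0,0,0,0,0,0,0]'
python3 - <<'E'
from h import *
im,d,p,o=wcam(); cv2.imwrite("pics/w7.png",cv2.resize(im[0:225,200:440][...,::-1],(640,600),interpolation=3));np.savez("w7.npz",im=im,d=d,T=p["T"])
print(o["force"])
E
```

```text
time_s: 13.9
ee_pos: [0.5317, -0.2092, 0.0264]
eef_rot: [-3.141, 0.0, -1.8]
force: [0.4, 2.9, -4.3]
grip_width: 0.0256
time_s: 14.28
ee_pos: [0.5375, -0.2108, 0.0266]
eef_rot: [-3.141, -0.0, -1.8]
force: [0.5, 2.6, -4.9]
grip_width: 0.0253
[ 0.47453561  2.60287891 -4.94869243]
```

View pics/w7.png

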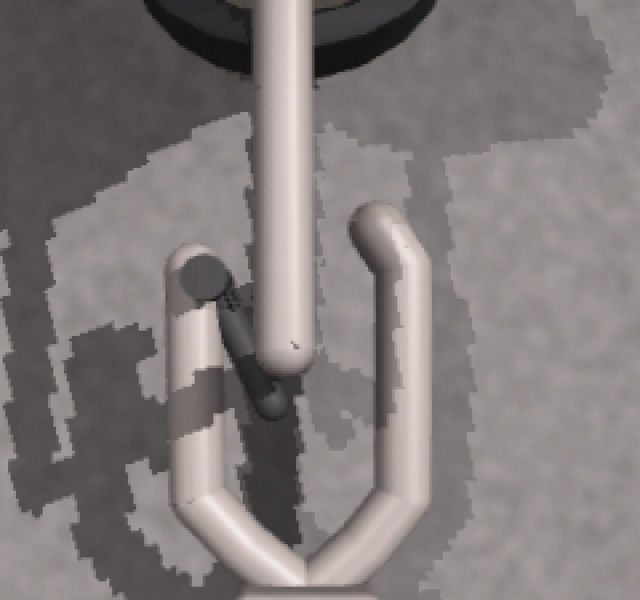

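The bar is between the prongs and the gate is swung well in, with its tip at (272,400) beside the bar at (285,350). It needs about 8–12 mm more.

```bash
python3 -m inch '[0,-0.3,0,0,0,0,0,0,-0.3,0,0,0,0,0,0,0,0,0,0,0,0]'; python3 -m inch '[0,-0.3,0,0,0,0,0,0,-0.2,0,0,0,0,0,0,0,0,0,0,0,0]'
python3 - <<'E'
from h import *
im,d,p,o=wcam(); cv2.imwrite("pics/w8.png",cv2.resize(im[0:225,200:440][...,::-1],(640,600),interpolation=3));np.savez("w8.npz",im=im,d=d,T=p["T"])
print(o["force"])
E
```

```text
time_s: 14.7
ee_pos: [0.5433, -0.2122, 0.0265]
eef_rot: [-3.141, -0.0, -1.8]
force: [1.5, 2.1, -5.5]
grip_width: 0.0257
time_s: 15.08
ee_pos: [0.5481, -0.2133, 0.0265]
eef_rot: [-3.141, 0.0, -1.8]
force: [1.6, 1.0, -6.0]
grip_width: 0.0255
[ 1.61573281  1.03688393 -6.01835106]
```

View pics/w8.png

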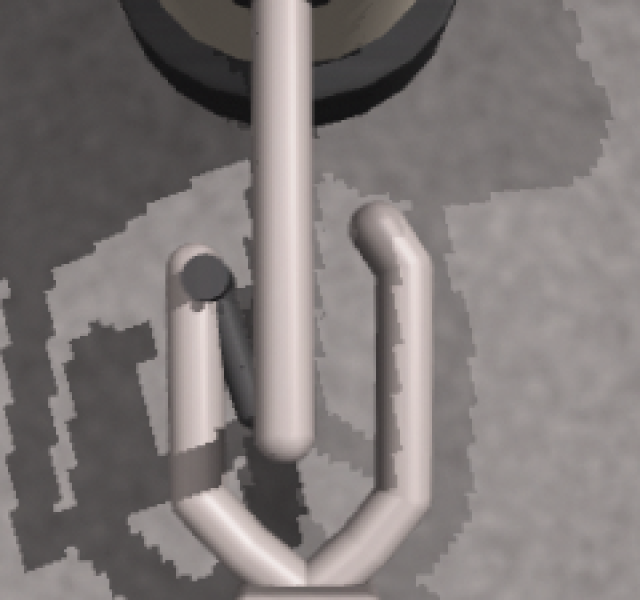

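Run:
```python
from h import *
for k in("w7","w8"):
  q=np.load(k+".npz");p=ctrl.camera_params("wrist");p["T"]=q["T"]
  T=q["T"]@np.linalg.inv(p["mount"])
  print([np.round((np.linalg.inv(T)@np.append(wpt(p,200+285/2.6667,v/2.6667,.075),1))[:3]*1000,1) for v in ((375,) if k=="w7" else (460,))])
```

```text
[array([ -1.6, -81. , -48.4])]
[array([ -1.7, -69.9, -48.5])]
```

```bash
python3 -m inch '[0,-0.3,0,0,0,0,0,0,-0.3,0,0,0,0,0,0,0,0,0,0,0,0]'; python3 -m inch '[0,-0.3,0,0,0,0,0,0,0,0,0,0,0,0,0,0,0,0,0,0,0]'
python3 - <<'E'
from h import *
im,d,p,o=wcam(); cv2.imwrite("pics/w9.png",cv2.resize(im[0:225,200:440][...,::-1],(640,600),interpolation=3))
print(o["force"])
E
```

```text
time_s: 15.5
ee_pos: [0.5538, -0.2148, 0.0265]
eef_rot: [-3.141, -0.0, -1.8]
force: [-1.5, 0.4, -4.9]
grip_width: 0.0258
time_s: 15.88
ee_pos: [0.5565, -0.2153, 0.0264]
eef_rot: [3.141, 0.0, -1.8]
force: [-0.5, 0.4, -5.5]
grip_width: 0.0257
[-0.50762858  0.40265165 -5.49552828]
```

View pics/w9.png

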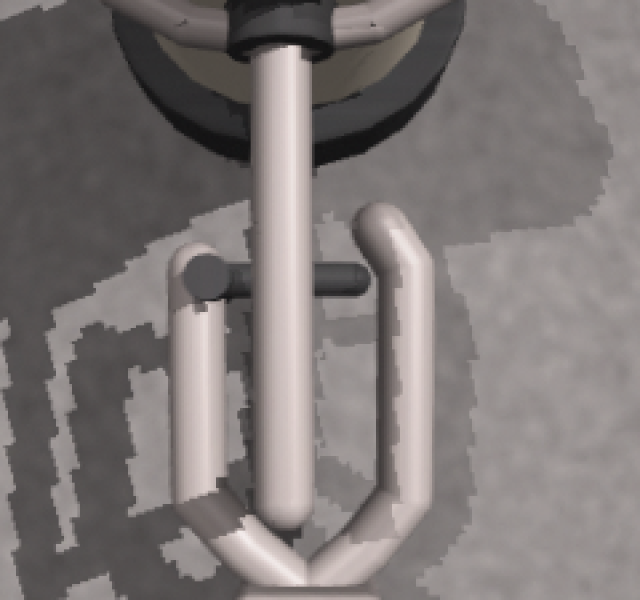

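The gate has snapped shut, spanning the mouth at row 278 with the bar behind it. Now I'll pull back.

```bash
python3 -m inch '[0,0.8,0,0,0,0,0,0,0.8,0,0,0,0,0,0,0.8,0,0,0,0,0,0,0.8,0,0,0,0,0,0,0.6,0,0,0,0,0,0,0.4,0,0,0,0,0,0,0,0,0,0,0,0]'; python3 -m inch '[0,0.2,0,0,0,0,0,0,0.2,0,0,0,0,0,0,0.2,0,0,0,0,0,0,0,0,0,0,0,0]'
```

```text
time_s: 16.8
ee_pos: [0.5155, -0.2057, 0.0265]
eef_rot: [3.141, 0.0, -1.8]
force: [1.1, -0.4, -4.8]
grip_width: 0.0252
time_s: 17.3
ee_pos: [0.5097, -0.2043, 0.0264]
eef_rot: [3.141, 0.0, -1.8]
force: [0.3, -0.1, -5.0]
grip_width: 0.0257
```

Pulled back 48 mm with no load yet, so millimetre steps from here.

```bash
python3 -m inch '[0,0.1,0,0,0,0,0,0,0.1,0,0,0,0,0,0,0,0,0,0,0,0]'|sed -n '2p;4p'; python3 -m inch '[0,0.1,0,0,0,0,0,0,0,0,0,0,0,0]'|sed -n '2p;4p'; python3 -m inch '[0,0.1,0,0,0,0,0,0,0,0,0,0,0,0]'|sed -n '2p;4p'
```

```text
ee_pos: [0.5078, -0.2039, 0.0265]
force: [0.3, -0.5, -5.4]
ee_pos: [0.5068, -0.2036, 0.0265]
force: [0.2, 0.2, -5.0]
ee_pos: [0.5058, -0.2034, 0.0264]
force: [0.4, 0.4, -4.7]
```

```bash
python3 -m inch '[0,0.1,0,0,0,0,0,0,0,0,0,0,0,0]'|sed -n '2p;4p'; python3 -m inch '[0,0.1,0,0,0,0,0,0,0,0,0,0,0,0]'|sed -n '2p;4p'
```

```text
ee_pos: [0.5049, -0.2032, 0.0264]
force: [0.4, 0.1, -5.2]
ee_pos: [0.5039, -0.203, 0.0264]
force: [0.2, -0.4, -5.5]
```

```bash
for i in 1; do python3 -m inch '[0,0.1,0,0,0,0,0,0,0,0,0,0,0,0]'|sed -n '2p;4p'; python3 -m inch '[0,0.05,0,0,0,0,0,0,0,0,0,0,0,0]'|sed -n '2p;4p';python3 -m inch '[0,0.05,0,0,0,0,0,0,0,0,0,0,0,0]'|sed -n '2p;4p'; done
```

```text
ee_pos: [0.5029, -0.2028, 0.0264]
force: [0.4, -0.4, -4.6]
ee_pos: [0.5025, -0.2027, 0.0264]
force: [-0.2, -0.2, -6.0]
ee_pos: [0.5021, -0.2025, 0.0265]
force: [0.4, 1.0, -4.6]
```

```bash
python3 -m inch '[0,0.05,0,0,0,0,0,0,0,0,0,0,0,0]'|sed -n '2p;4p'; python3 -m inch '[0,0.05,0,0,0,0,0,0,0,0,0,0,0,0]'|sed -n '2p;4p';python3 -m inch '[0,0.05,0,0,0,0,0,0,0,0,0,0,0,0]'|sed -n '2p;4p'; python3 -m inch '[0,0.05,0,0,0,0,0,0,0,0,0,0,0,0]'|sed -n '2p;4p'
```

```text
ee_pos: [0.5018, -0.2025, 0.0266]
force: [3.8, -0.3, -4.9]
ee_pos: [0.5016, -0.2025, 0.0267]
force: [6.7, -0.9, -5.6]
ee_pos: [0.5014, -0.2024, 0.0268]
force: [8.2, -2.1, -7.6]
ee_pos: [0.5013, -0.2024, 0.0269]
force: [10.1, -1.9, -7.9]
```

```bash
python3 -m inch '[0,-0.04,0,0,0,0,0,0,0,0,0,0,0,0,0,0,0,0,0,0,0,0,0,0,0,0,0,0,0,0,0,0,0,0,0]'|sed -n '2p;4p'; python3 -m inch '[0,0,0,0,0,0,0,0,0,0,0,0,0,0,0,0,0,0,0,0,0,0,0,0,0,0,0,0,0,0,0,0,0,0,0]'|sed -n '1,4p'
python3 - <<'E'
from h import *
im,d,p,o=wcam(); cv2.imwrite("pics/w10.png",cv2.resize(im[0:225,200:440][...,::-1],(640,600),interpolation=3)); print(o["force"],o["grip_width"])
E
```

```text
ee_pos: [0.5014, -0.2025, 0.0268]
force: [8.4, -2.5, -8.3]
time_s: 21.68
ee_pos: [0.5014, -0.2024, 0.0268]
eef_rot: [-3.139, -0.0, -1.8]
force: [9.2, -1.5, -7.5]
[ 9.22536758 -1.48383761 -7.48179447] 0.025189110582322084
```

View pics/w10.png

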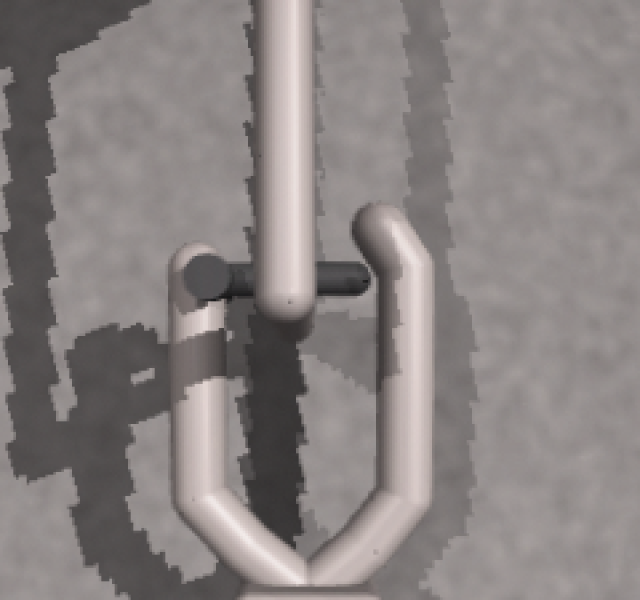

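The bar bears on the shut gate, and about 9 N was held for over a second. Next I'll relax the pull by 6 mm and set the weight down.

```bash
python3 -m inch '[0,-0.3,0,0,0,0,0,0,-0.3,0,0,0,0,0,0,0,0.5,0,0,0,0,0,0,0.5,0,0,0,0,0,0,0.4,0,0,0,0,0,0,0.3,0,0,0,0,0,0,0.1,0,0,0,0,0,0,0,0,0,0,0]'; python3 -m inch '[0,0,0.1,0,0,0,0,0,0,0,0,0,0,0]';python3 -m inch '[0,0,0.05,0,0,0,0,0,0,0,0,0,0,0]'
```

```text
time_s: 22.72
ee_pos: [0.5063, -0.2035, 0.0085]
eef_rot: [-3.142, -0.0, -1.8]
force: [-0.5, 0.6, -5.3]
grip_width: 0.0259
time_s: 22.98
ee_pos: [0.5063, -0.2035, 0.0075]
eef_rot: [-3.142, 0.0, -1.8]
force: [-0.6, -0.9, -5.6]
grip_width: 0.0256
time_s: 23.22
ee_pos: [0.5063, -0.2035, 0.0069]
eef_rot: [3.142, 0.0, -1.8]
force: [0.0, 0.5, -5.3]
grip_width: 0.0253
```

```bash
python3 -m inch '[0,0,0.05,0,0,0,0,0,0,0,0,0,0,0]'|sed -n '2p;4p';python3 -m inch '[0,0,0.05,0,0,0,0,0,0,0,0,0,0,0]'|sed -n '2p;4p'
```

```text
ee_pos: [0.5064, -0.2036, 0.0067]
force: [-2.6, 1.5, 0.1]
ee_pos: [0.5064, -0.2036, 0.0067]
force: [-5.4, 2.4, 8.5]
```

On the bench. Back off a touch, then release and rise.

```bash
python3 -m inch '[0,0,-0.08,0,0,0,0,0,0,0,0,0,0,0.5,0,0,0,0,0,0,0.7,0,0,0,0,0,0,0.8,0,0,0,0,0,0,0.8,0,0,0,0,0,0,0.8,0,0,-0.5,0,0,0,0.8,0,0,-2,0,0,0,0.8,0,0,-4,0,0,0,0.8,0,1,-4,0,0,0,0.8,0,1,-4,0,0,0,0.8,0,0,-4,0,0,0,0.8,0,0,-4,0,0,0,0.8,0,0,0,0,0,0,0.8,0,0,0,0,0,0,0.8]'
python3 - <<'E'
from h import *
im,d,p,o=wcam(); cv2.imwrite("pics/w11.png",im[...,::-1]); print(o["ee_pos"],o["force"],o["grip_width"])
nets(p,["mouth","throat","eye_bar"])
E
```

```text
time_s: 25.6
ee_pos: [0.4865, -0.1988, 0.231]
eef_rot: [3.141, 0.0, -1.8]
force: [0.9, -1.1, -1.1]
grip_width: 0.0752
[ 0.48647232 -0.19883683  0.23104198] [ 0.94080441 -1.12323039 -1.11799533] 0.07524074960788957
mouth [([135.0, 288.0], 0.73, [0.451, 0.0404, 0.013]), ([308.0, 99.0], 0.72, [0.6103, -0.2214, 0.013])]
throat [([111.0, 294.0], 0.97, [0.4489, 0.0809, 0.013]), ([314.0, 139.0], 0.9, [0.5667, -0.217, 0.013]), ([104.0, 21.0], 0.55, [0.7801, -0.0113, 0.013])]
eye_bar [([311.0, 113.0], 0.77, [0.5925, -0.2205, 0.04])]
```

Run:
```python
from h import *
im,d,p,o=wcam(); c=p["T"][:3,2]; x=np.array([np.cos(-.229),np.sin(-.229)]);y=np.array([-x[1],x[0]])
O=np.array([.5064,-.2036])
for dx in(-38,-20,0,20,38):
  r=[]
  for dy in(-8,0,8):
    P=O+x*dx/1000+y*dy/1000;u,v=wproj(p,np.array([*P,.026])).round().astype(int)
    w=wray(p,u,v);r.append(round(float((p["T"][:3,3]+w*d[v,u]/(w@c))[2]*1000),1))
  print(dx,r)
# gate rod: pixel brightness along the shut rod at x=98
for dy in range(-14,20,3):
  P=O+x*.098+y*dy/1000;u,v=wproj(p,np.array([*P,.016])).round().astype(int);print(dy,im[v-1:v+2,u].min(0).tolist(),end=" ")
```

```text
-38 [24.8, 22.6, 23.8]
-20 [24.3, 23.6, 22.2]
0 [24.5, 23.6, 23.7]
20 [25.6, 24.4, 25.1]
38 [23.7, 25.1, 24.3]
-14 [93, 86, 85] -11 [62, 60, 60] -8 [66, 64, 65] -5 [64, 63, 64] -2 [142, 130, 129] 1 [212, 199, 197] 4 [183, 170, 167] 7 [88, 82, 81] 10 [68, 65, 66] 13 [72, 70, 72] 16 [77, 75, 77] 19 [79, 77, 77]
```

The weight is flat and level, and the dark gate rod spans the mouth with the bright eye arm crossing over it. Handing in.

```bash
python3 -c "
from station import ctrl
print(ctrl.hand_in())"
```

```text
the job is handed in; nothing more can be done
None
```

The steel weight is hooked on the sampler's eye with its gate shut. It passed the tug test, lies released on the bench, and I handed the job in at about 26 s of the 61 s.

- **Hooking:** I gripped the grey steel weight, not the brown or purple look-alikes, and pushed it on with the bar at about y = 2.8 mm in its frame. The wrist picture showed the gate snapped shut behind the bar.
- **Tug:** I drew the eye out to its stop, where the bar bore on the shut gate. The pull held at about 8–9 N for over a second, above the 7 N aim, with a brief peak of about 10 N, well under the 20 N limit.
- **Set-down:** While finding the bench, the weight was pressed down with about 13 N for a moment. I backed off before opening the fingers and rising.
- **Last checks:**
  - The bar's top measured 22–26 mm high all along by depth, so it is flat within camera error.
  - The dark gate rod still spanned the mouth.
  - The network put the eye bar at about x = 92 mm, against about 85 mm from my own moves. Both are inside the 46–96 mm range.
- **Not confirmed:** The picture after release could not be viewed because the 12-picture limit was reached, so the release was checked by numbers only. I did not measure the jar, wash bottle and beaker again; all planned paths kept clear of them.

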